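Open the child-resistant cleaner tub and load the wash unit

TASK

Load the wash unit with a cleaner cartridge: press the red child-resistant cap of the cleaner tub down hard and, keeping it down, turn it counterclockwise until it is free, then lift it off and set it upright (white bar up) in the middle of the cork mat. Then take the green cartridge with the yellow knob out of the tub, stand it upright in the open drawer of the dark wash unit, let go, and push the drawer fully shut. Leave everything else on the counter where it is.

Things in the scene. Friction and masses are not known exactly. Their poses are not given: they have to be found in the camera images.
- tub: Cleaner tub, fixed by a 130 mm square plate: white body 104 mm across, blue band, 60 mm tall, then a white neck (82 mm across over its lugs, bore 57 mm) with its rim 102 mm up. Origin on its axis at counter height, z up. At the start the cap's x axis is at -35 deg (clockwise from above) to the tub's x axis. Tub, mat and wash unit stand in any order from left to right, turned a little.
- collar (a joint): Orange spring collar (104 mm across) round the tub's neck; the cap's skirt rests on it. 0 = up; grows to 0.012 m as the cap is pressed down. Spring: 8 N at 0, 14 N fully down.
- cap_bar (a point): Loose red cap (120 g): hollow dome, 97 mm across, flat top 92 mm across carrying a white grip bar 70 mm long, 18 thick, 28 tall. This point is the bar's middle, on the cap's axis: 14 mm above the flat top, 14 mm below the bar's top, 79 mm above the skirt's rim; at the start 158 mm above the counter. x along the bar, z up.
- cap_end (a point): The +x end of the cap's bar, 35 mm from its middle. How the cap works: it turns only while held 5 mm or more down (8 is good, 12 is the stop), counterclockwise from above. From 50 to 90 deg (70 is good) it is free, rises on the spring and lifts straight off; lift it 70 mm to clear neck and cartridge.
- cap_foot (a point): Centre of the cap's skirt rim (its underside), same axes. Cap stood upright on the mat: 6 mm above the counter.
- mat: Cork mat, 130 mm square, 6 mm thick, fixed. Origin at the centre of its underside, z up.
- cartridge_mid (a point): Loose green cartridge (about 130 g) standing in the tub under the cap: cylinder 50 mm across, 38 tall, with a round yellow knob on top, 24 mm across, 26 tall (64 mm in all). This point is on its axis, 32 mm above its foot, z up. In the tub its foot is 60 mm above the counter and the knob's top stands 22 mm above the tub's rim.
- unit: Wash unit, fixed: dark steel housing 150 mm wide, 160 mm deep and 105 mm high, from x = 20 to x = 180 mm of its origin. Origin at counter height on its middle line; its x axis points from the front to the back (away from the robot), z up; the drawer slides out of the front along -x.
- drawer (a joint): How far the drawer stands open: 0 = shut, 0.12 m = fully open; it starts 0.10 to 0.12 open. It needs about 2 to 4 N to push and stays where it is left.
- pocket (a point): Centre of the drawer's floor, 9 mm above the counter, moving with the drawer; axes as the unit's. The inside is 100 mm long (x from -44 to +55 mm) by 116 mm wide, side walls 40 mm high; the housing's roof (underside 90 mm above the counter) covers what lies behind the unit's x = 20 mm.
- drawer_front (a point): Middle of the outer face of the drawer's green front panel (132 mm wide, from 4 to 82 mm above the counter), 39 mm above the counter; axes as the unit's. Push it along +x. When shut it is at the unit's x = 20 mm.
- tamper: Bystander, to be left alone: steel tamper, 58 mm across, 88 mm tall. Origin: its underside.
- bean_jar: Bystander, to be left alone: amber glass jar with a black lid, 60 mm across, 100 mm tall. Origin: its underside.
- jug: Bystander, to be left alone: steel milk jug with a handle, 84 mm across, 100 mm tall. Origin: its underside.
- cup: Bystander, to be left alone: paper cup, 84 mm across, 100 mm tall. Origin: its underside.
- brush: Bystander, to be left alone: counter brush lying on the counter. Origin: its underside.
- spoon: Bystander, to be left alone: spoon lying on the counter. Origin: its underside.
Mind the look-alikes: they are no part of the job. Of the things shaped like the part that bears cap_bar, the red one is meant.

How it is judged (in metres and radians):
On the way, in this order (a step that is already met when the one before it is completed fails the run):
1. the cap is pressed down at least 5 mm against its spring while still at its locked angle (value of joint collar above 0.005 m and y of cap_end in the frame of tub below 0 m), for 0.1 s.
2. the cap is turned open (about 50 deg or more) while on the tub (y of cap_end in the frame of tub above 0.0085 m and z of cap_foot in the frame of tub below 0.085 m and horizontal distance between cap_foot and tub below 0.01 m), for 0.1 s.
3. the cap stands upright on the cork mat, let go (horizontal distance between cap_foot and mat below 0.035 m and z of cap_foot in the frame of mat below 0.01 m and angle between cap_foot's own z axis and vertical below 0.08 rad and linear speed of cap below 0.02 m/s and contact force between cap and the arm below 0.05 N), for 0.2 s.
4. the cartridge stands upright in the drawer, let go (x of cartridge_mid in the frame of pocket between -0.05 and 0.06 m and y of cartridge_mid in the frame of pocket between -0.065 and 0.065 m and z of cartridge_mid in the frame of pocket between 0.026 and 0.04 m and angle between cartridge_mid's own z axis and vertical below 0.1 rad and linear speed of cartridge below 0.02 m/s and contact force between cartridge and the arm below 0.05 N), for 0.2 s.
5. the drawer is pushed shut (value of joint drawer below 0.006 m), for 0.2 s.
At the end, for the whole second after the job is handed in: The cap stands upright on the cork mat, its axis within 35 mm of the mat's centre; the cartridge stands upright (within 0.1 rad) on the floor of the drawer; the drawer is shut to within 6 mm; all at rest and let go (all of step 3 and all of step 4 and value of joint drawer below 0.006 m); the robot touches nothing.
It fails at once if a bystander (tamper, bean jar, jug, cup, brush or spoon) is moved by more than 30 mm (distance of any of tamper, bean_jar, jug, cup, brush, spoon from where it was at the start of the episode above 0.03 m).
It also fails if it takes over 72 s, if anything falls off the work surface, if the arm or the gripper's body presses on something with over 40 N, if the wrist force passes 120 N, or if a joint passes its speed limit or range.

ROBOT

A 6-joint arm with a two-finger parallel gripper is mounted at the origin on the work surface. World frame = base frame: x ahead of the robot, y to its left, z up, the work surface at z = 0. Lengths are in m, angles in degrees, forces in N, time in s.
With the tool pointing down it reaches from about 0.375 to 0.75 m from the base axis. Payload 9 kg.
Tool frame: the origin (TCP) lies where the fingers leave the gripper's body, on its centre line; the fingertips stand 73 mm ahead of it and the grasp point (between the pads) lies 54 mm ahead of it (robot.tip_reach is the distance from the TCP to the fingertips, in m); z points along the fingers, y is the direction in which the jaws open and shut (so a half turn about z gives the same grasp; the last joint's range is limited). The gripper opens to 85 mm and grips with 20 to 120 N. Pads are 22 mm wide; open, the fingers measure 114 mm over their backs; the gripper's body (76 mm by 85 mm) begins 54 mm behind the grasp point. The pads swing forward as they close: fully open they stand 13 mm farther back than shut.
Start: joints at [51.354, 5.964, 5.575, 89.605, 0, 77.527], TCP at [0.265, 0.539, 0.304] pointing down, gripper open.
Joint ranges: [-171.21, 171.21], [-48.23, 106.86], [-62.78, 66.21], [-105.2, 120.99], [-86.42, 89.51], [-180, 180]. Speed limits (degrees/s): [127.2, 127.2, 147.25, 180, 180, 180].

INTERFACE

Orientations are given as [roll, pitch, yaw] about the fixed x, y, z axes, in that order (R = Rz(yaw) Ry(pitch) Rx(roll)).
In Python, from plant import robot gives the robot as it stands. Calls block until the motion is done:
- robot.move_pose(position, orientation): joint-space move of the TCP to a pose.
- robot.line_to(position, vel=0.15, rotation=None, guard=None): straight line of the TCP; rotation=None keeps the orientation; vel is the mean speed in m/s. With guard (N) it stops when the force on the tool has changed by that much, and returns True; else False.
- robot.goto_joints(angles): joint-space move.
- robot.set_gripper(opening): finger opening in m; the grip force is fixed at half the most; returns when the fingers have stopped.
- robot.pause(seconds).
- robot.ik(position, orientation): joint angles nearest the present ones, or None.
- robot.observe(): the state.
- robot.grab_frame(name): name is "scene" or "top" or "wrist"; returns the picture (384x512x3 uint8, blue, green, red); there is no depth.
- robot.get_calibration(name): a dict with "vertical_fov" (degrees; the focal length in pixels is half the picture's height over the tangent of half this angle, whatever the lens; pixels are square), "cx", "cy" (the principal point, pixels), "rvec" (rotation vector, rad) and "tvec" (3), from world to camera coordinates, as OpenCV has them. Camera axes: x right, y down, z forward; pixel columns grow to the right and rows downward; lengths in m; the calibration is good to about 2 mm. A picture is of the moment at which its call begins: read the wrist's pose just before it. get_calibration takes no time and is no camera call; for the wrist camera it gives the pose at the moment of the call.
A pose or a line that the arm cannot do raises robot.IKError and nothing moves.
- robot.job_done(): hands the job in, once; it reports no verdict.
The state is a dict: "time": time; "q": joint angles; "qvel": joint speeds; "joint_torque": joint torques, N m; "tool_pos": TCP position; "tcp_rot": TCP orientation; "ft_force": force on the tool from outside, world axes, zero at the start; "torque": the same for the moment, N m; "gripper_width": finger opening in m.
Only numpy, scipy, OpenCV 4.12 (cv2) and the standard library are available. Lean on these libraries where they do the work, as an engineer would, in place of code of your own. Each camera call takes 0.05 s, during which the arm holds its last target.

## Working session

There is one attempt and no reset: what is moved stays moved. The work goes in short steps, each a Python script; the robot and the scene stay as the last script left them, time stands still between calls to the robot, and variables do not carry over. Pictures are saved under pics/ and viewed, and the job is handed in when it is done.

```bash
ls; mkdir -p pics; cat > h.py <<'E'
import numpy as np, cv2
from plant import robot
def snap(n,f):
    c=robot.get_calibration(n); im=robot.grab_frame(n); cv2.imwrite('pics/'+f+'.png',im); np.save('pics/'+f+'.npy',np.array([c],dtype=object),allow_pickle=True); return im,c
def load(f):
    return cv2.imread('pics/'+f+'.png'), np.load('pics/'+f+'.npy',allow_pickle=True)[0]
def ray(c,uv):
    f=192/np.tan(np.radians(c['vertical_fov'])/2)
    R=cv2.Rodrigues(np.array(c['rvec'],float))[0]; t=np.array(c['tvec'],float).ravel()
    uv=np.atleast_2d(np.array(uv,float))
    d=np.c_[(uv[:,0]-c['cx'])/f,(uv[:,1]-c['cy'])/f,np.ones(len(uv))]
    return -R.T@t, d@R
def plane(c,uv,z):
    o,d=ray(c,uv); return o+d*((z-o[2])/d[:,2])[:,None]
def proj(c,P):
    f=192/np.tan(np.radians(c['vertical_fov'])/2)
    R=cv2.Rodrigues(np.array(c['rvec'],float))[0]; t=np.array(c['tvec'],float).ravel()
    p=np.atleast_2d(P)@R.T+t
    return np.c_[f*p[:,0]/p[:,2]+c['cx'],f*p[:,1]/p[:,2]+c['cy']]
E
python3 - <<'E'
from h import *
for n in ['scene','top','wrist']:
    im,c=snap(n,n+'0'); print(n,c)
print(robot.observe())
E
```

```text
pics
scene {'vertical_fov': 49.21637622362419, 'cx': 256.9343006004738, 'cy': 190.5283701752075, 'rvec': array([ 1.05919796,  2.60976957, -0.79286715]), 'tvec': array([ 0.40935585, -0.29032326,  1.68745691])}
top {'vertical_fov': 43.51516275925746, 'cx': 255.49541165330774, 'cy': 194.4667417600311, 'rvec': array([ 2.19859404, -2.13959291,  0.09161909]), 'tvec': array([-0.00532876,  0.59270906,  1.82401398])}
wrist {'vertical_fov': 65.6803060415539, 'cx': 260.31968392182563, 'cy': 194.12684927102976, 'rvec': array([-2.45629601, -1.53014042, -0.21390492]), 'tvec': array([-0.60014416, -0.03651989,  0.38016459])}
{'time': 0.15, 'q': array([ 5.13526933e+01,  5.99104335e+00,  5.53893479e+00,  8.96050811e+01,
       -4.42050213e-04,  7.75279373e+01]), 'qvel': array([ 0.01744955, -0.043714  ,  0.31585119,  0.04470076, -0.00294605,
       -0.00078255]), 'joint_torque': array([ 3.74169249e-03, -5.57358456e+01,  5.04005063e+01,  1.26312391e-02,
       -2.41884127e-04,  3.24064172e-05]), 'tool_pos': array([0.26454013, 0.53833809, 0.30331377]), 'tcp_rot': array([-1.79944064e+02, -1.19192581e-02,  1.53824750e+02]), 'ft_force': array([-0.27661975,  0.25648492,  0.07772752]), 'torque': array([-0.00076479, -0.02375676, -0.04569595]), 'gripper_width': 0.08569249830235871}
```

View pics/scene0.png

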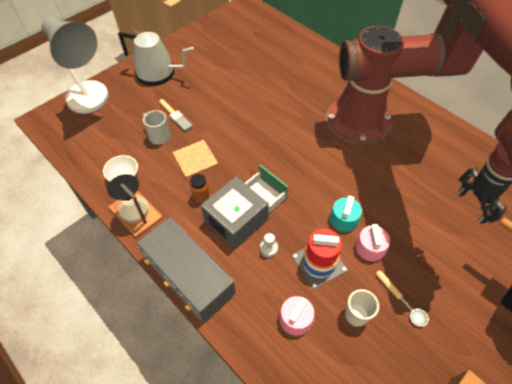

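View pics/top0.png

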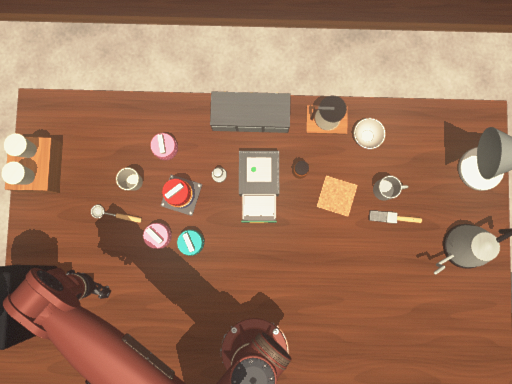

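View pics/wrist0.png

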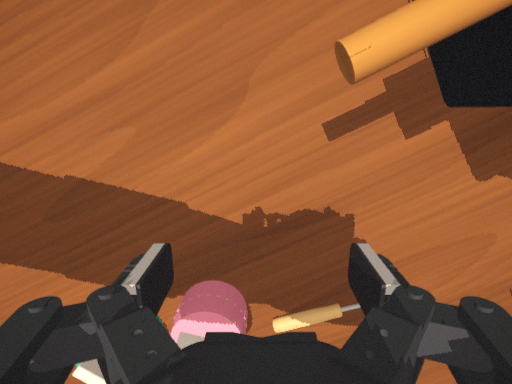

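Candidates for the cap in top view: red (176,192) on the white/blue-banded tub; look-alikes pink (163,146), pink (155,236) and teal (189,242). The red one is the target. The wash unit is at (259,172) with its drawer at (259,207), and the mat is at (337,196).

```bash
python3 - <<'E'
from h import *
im,c=load('top0')
print('cam',ray(c,[0,0])[0])
cv2.imwrite('pics/crop1.png',cv2.resize(im[120:270,130:370],None,fx=3.3,fy=3.3,interpolation=cv2.INTER_CUBIC))
ims,cs=load('scene0')
cv2.imwrite('pics/crop2.png',cv2.resize(ims[130:300,160:400],None,fx=3.3,fy=3.3,interpolation=cv2.INTER_CUBIC))
print('cap',plane(c,[176,192],.144),plane(cs,[323,240],.158))
print('mat',plane(c,[337,196],.006))
hsv=cv2.cvtColor(im,cv2.COLOR_BGR2HSV)
print('unit',plane(c,[[240,192],[279,192],[279,150],[239,150]],.105))
print('drawerfront',plane(c,[[242,221],[276,221]],.082))
for n,uv,z in [('pink',(155,236),.08),('teal',(189,242),.08),('pink2',(163,146),.08),('tamper',(219,173),.088),('jar',(301,166),.1),('jug',(388,187),.1),('cup',(129,178),.1),('brush',(385,217),.01),('spoon',(125,216),.01)]: print(n,plane(c,uv,z))
E
```

```text
cam [ 0.42019516 -0.00816646  1.87129067]
cap [[0.58299814 0.2969461  0.144     ]] [[0.5923211  0.29712519 0.158     ]]
mat [[ 0.5971841 -0.3059569  0.006    ]]
unit [[ 0.59301092  0.06741686  0.105     ]
 [ 0.59686607 -0.07641187  0.105     ]
 [ 0.75377016 -0.07280259  0.105     ]
 [ 0.74988527  0.0759375   0.105     ]]
drawerfront [[ 0.48717978  0.05765587  0.082     ]
 [ 0.49062424 -0.06865214  0.082     ]]
pink [[0.42276905 0.3792955  0.08      ]]
teal [[0.4040876  0.25196572 0.08      ]]
pink2 [[0.76236353 0.36497191 0.08      ]]
tamper [[0.66396428 0.14888587 0.088     ]]
jar [[ 0.69662215 -0.15607026  0.1       ]]
jug [[ 0.62672028 -0.47873271  0.1       ]]
cup [[0.63471804 0.48186863 0.1       ]]
brush [[ 0.52035626 -0.49130881  0.01      ]]
spoon [[0.49686971 0.51456271 0.01      ]]
```

View pics/crop1.png

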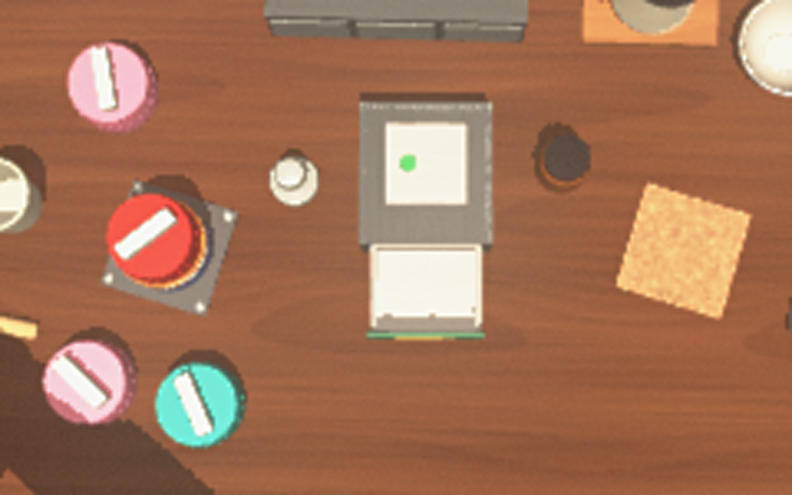

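View pics/crop2.png

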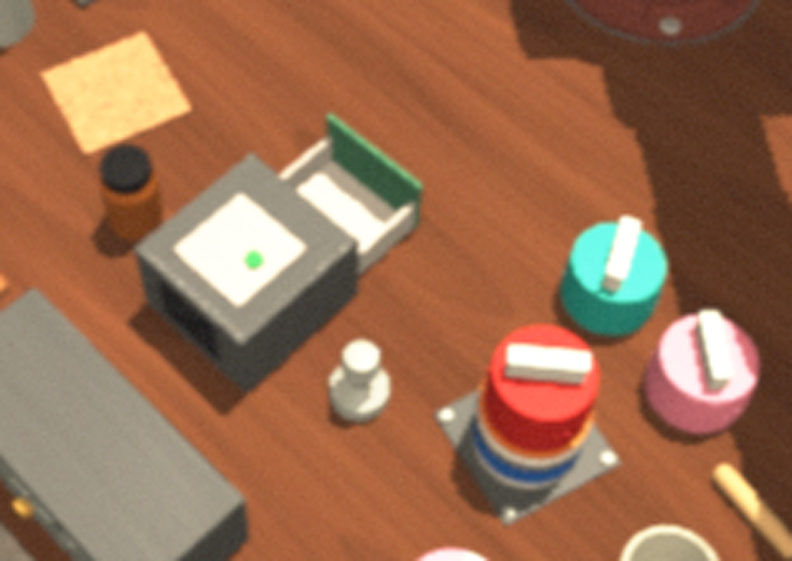

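The crop confirms it: the red dome with the white bar sits on the tub with the blue band and grey plate. Next I'll take a close wrist view of the tub.

```bash
python3 - <<'E'
from h import *
from scipy.spatial.transform import Rotation as Ro
print(robot.tip_reach)
c=robot.get_calibration('wrist'); s=robot.observe()
R=Ro.from_euler('xyz',s['tcp_rot'],degrees=True).as_matrix()
o=ray(c,[0,0])[0]; Rc=cv2.Rodrigues(c['rvec'])[0].T
print('cam in tool',R.T@(o-s['tool_pos'])); print(R.T@Rc)
E
```

```text
0.0726
cam in tool [ 0.07040873  0.00110877 -0.07079696]
[[-2.53640094e-05 -9.60609637e-01 -2.77901286e-01]
 [ 9.99999434e-01  2.71133314e-04 -1.02848487e-03]
 [ 1.06332078e-03 -2.77901155e-01  9.60609087e-01]]
```

```bash
python3 - <<'E'
from h import *
def hover(xy,z,yaw,f):
    a=np.radians(yaw); d=.2893*(z+.071-.09)-.070
    p=[xy[0]+d*np.cos(a),xy[1]+d*np.sin(a),z]
    robot.move_pose(p,[180,0,yaw]); robot.pause(.15)
    snap('wrist',f); s=robot.observe(); print(s['time'],s['tool_pos'],s['tcp_rot'],s['q'])
hover((.57,-.12),.45,180,'w1')
hover((.585,.297),.42,125,'w2')
E
```

```text
2.9 [ 0.51540165 -0.11958519  0.44996127] [ 1.79998324e+02 -1.93131451e-03 -1.79960822e+02] [-2.72418174e+01 -1.21418628e+00  1.37421902e+01  1.04958861e+02
  6.04144464e-04 -2.72809954e+01]
4.775 [0.55894405 0.33394218 0.42018427] [1.79988454e+02 7.47811453e-03 1.24946858e+02] [ 1.93765530e+01  1.98473308e+01  3.37245358e+01  1.03864075e+02
 -4.10442110e-03  7.44296934e+01]
```

View pics/w1.png

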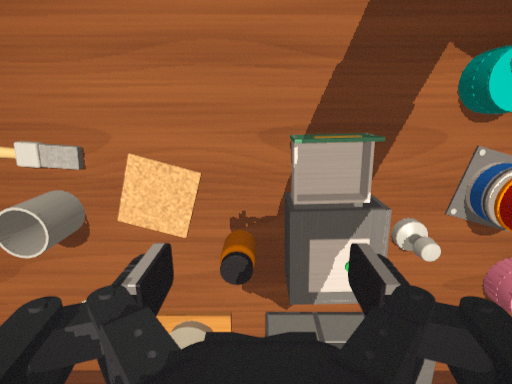

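View pics/w2.png

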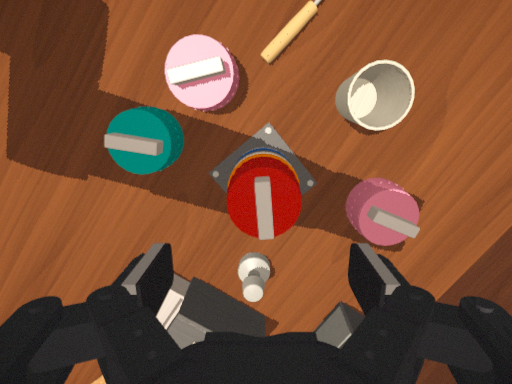

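w1 shows the mat with corners about (130,155), (200,173), (187,237) and (118,220), and the drawer's green front edge from (291,138) to (383,138). w2 shows the red cap at (264,195), its bar running from (263,178) to (266,240), and the tub plate around it.

```bash
python3 - <<'E'
from h import *
im,c=load('w2')
hsv=cv2.cvtColor(im,cv2.COLOR_BGR2HSV); H,S,V=[hsv[...,i].astype(int) for i in range(3)]
red=(((H<4)|(H>176))&(S>200)&(V>100)).astype(np.uint8)
roi=np.zeros_like(red); roi[140:250,215:315]=1
red*=roi
ct=max(cv2.findContours(red,0,1)[0],key=cv2.contourArea)
print('red',cv2.boundingRect(ct),cv2.fitEllipse(cv2.convexHull(ct)))
bar=((S<90)&(V>90)).astype(np.uint8)*0
bar[165:246,245:285]=((S<90)&(V>90)).astype(np.uint8)[165:246,245:285]
ct=max(cv2.findContours(bar,0,1)[0],key=cv2.contourArea); print('bar',cv2.minAreaRect(ct),cv2.boundingRect(ct))
b=cv2.boxPoints(cv2.minAreaRect(ct)); print(plane(c,b,.172))
cv2.imwrite('pics/c3.png',cv2.resize(im[110:260,205:325],None,fx=4,fy=4,interpolation=cv2.INTER_CUBIC))
cv2.imwrite('pics/c4.png',cv2.resize(load('w1')[0][120:320,110:400],None,fx=2.7,fy=2.7,interpolation=cv2.INTER_CUBIC))
E
```

```text
red (227, 157, 75, 80) ((263.6580810546875, 197.38442993164062), (75.24928283691406, 80.4615478515625), 176.6773223876953)
bar ((263.747314453125, 207.8780975341797), (62.26724624633789, 15.520413398742676), 86.00909423828125) (255, 177, 19, 63)
[[0.55518364 0.32824771 0.172     ]
 [0.56842039 0.33898168 0.172     ]
 [0.61555856 0.28142791 0.172     ]
 [0.60153795 0.26994655 0.172     ]]
```

View pics/c3.png

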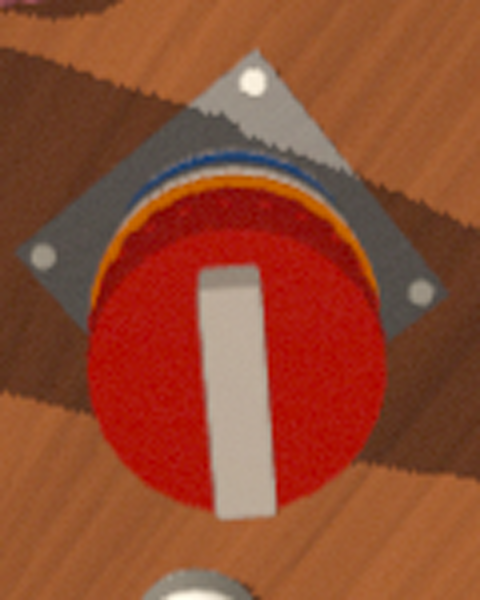

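View pics/c4.png

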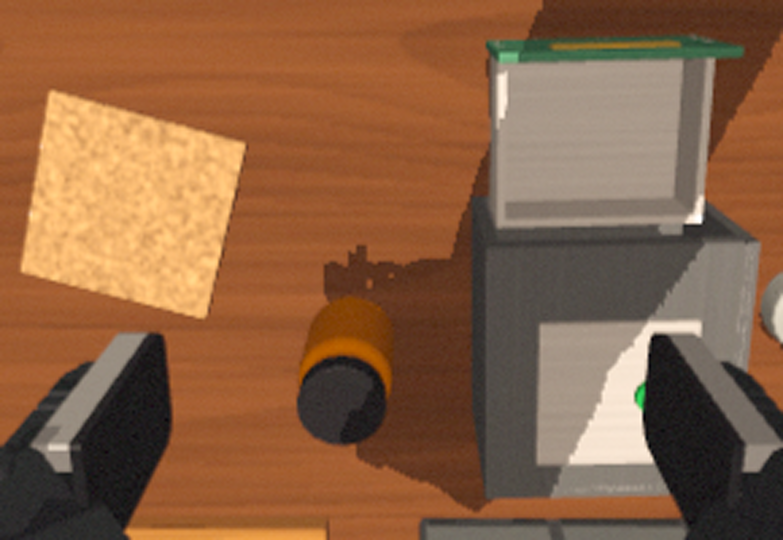

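```bash
python3 - <<'E'
from h import *
im,c=load('w2')
m=lambda a:(np.array(a,float)+.5)/4-.5+[205,110]
P=plane(c,m([(200,286),(263,283),(276,514),(218,519)]),.172); print(P)
e1=(P[0]+P[1])/2; e2=(P[2]+P[3])/2; v=e1-e2; print('bar len',np.linalg.norm(v),'mid',(e1+e2)/2,'yaw',np.degrees(np.arctan2(v[1],v[0])))
v=(P[0]-P[3])+(P[1]-P[2]); 
Q=plane(c,m([(88,370),(386,370),(237,228)]),.144); print('top circle: ctr',(Q[0]+Q[1])/2,np.linalg.norm(Q[0]-Q[1]))
T=plane(c,m([(15,250),(255,50),(448,293)]),.004); print('plate',T,np.linalg.norm(np.diff(T,axis=0),axis=1)); d=T[1]-T[0]; print(np.degrees(np.arctan2(d[1],d[0]))); d=T[2]-T[1]; print(np.degrees(np.arctan2(d[1],d[0])),'ctr',(T[0]+T[2])/2)
im,c=load('w1')
m=lambda a:(np.array(a,float)+.5)/2.7-.5+[110,120]
M=plane(c,m([(49,90),(246,145),(208,319),(20,271)]),.006); print('mat',M,M.mean(0)); d=M[1]-M[0]; print(np.degrees(np.arctan2(d[1],d[0])))
U=plane(c,m([(475,236),(757,240),(486,497)]),.105); print('unit front',U)
D=plane(c,m([(487,41),(742,46)]),.082); print('drawer front top',D)
t,ct=load('top0'); m=lambda a:(np.array(a,float)+.5)/3.3-.5+[130,120]
D=plane(ct,m([(367,337),(484,335)]),.082);print('top df',D)
D=plane(ct,m([(359,244),(492,246),(492,102),(359,102)]),.105);print('top unit',D)
print('top mat',plane(ct,m([(652,183),(751,214),(721,319),(616,286)]),.006).mean(0))
E
```

```text
[[0.55830822 0.32524311 0.172     ]
 [0.57204751 0.33588353 0.172     ]
 [0.61532874 0.28168716 0.172     ]
 [0.60237582 0.27068988 0.172     ]]
bar len 0.06974290902780883 mid [0.58701507 0.30337592 0.172     ] yaw 128.77180140128362
top circle: ctr [0.5860283  0.30405903 0.144     ] 0.09119171770431178
plate [[0.50680417 0.25820639 0.004     ]
 [0.54189435 0.38177228 0.004     ]
 [0.66624158 0.34710856 0.004     ]] [0.12845174 0.12908837]
74.1465403212202
-15.576636145556776 ctr [0.58652287 0.30265748 0.004     ]
mat [[ 0.52020407 -0.34842859  0.006     ]
 [ 0.5561067  -0.22399705  0.006     ]
 [ 0.67982253 -0.2572525   0.006     ]
 [ 0.64422904 -0.3835174   0.006     ]] [ 0.60009059 -0.30329888  0.006     ]
73.90539551417079
unit front [[ 0.58538972 -0.08157426  0.105     ]
 [ 0.58755852  0.07253241  0.105     ]
 [ 0.75125243 -0.07091109  0.105     ]]
drawer front top [[ 0.48261793 -0.07575301  0.082     ]
 [ 0.48516369  0.06162013  0.082     ]]
top df [[ 0.48419596  0.06179254  0.082     ]
 [ 0.49003789 -0.06984807  0.082     ]]
top unit [[ 0.58696111  0.07299395  0.105     ]
 [ 0.58870383 -0.07565013  0.105     ]
 [ 0.75163378 -0.07189408  0.105     ]
 [ 0.74771846  0.07795825  0.105     ]]
top mat [ 0.59912949 -0.30680305  0.006     ]
```

```bash
python3 - <<'E'
from h import *
x,y=.5868,.3035
def st(l):
    s=robot.observe(); print(l,round(s['time'],2),s['tool_pos'].round(4),s['tcp_rot'].round(1),s['ft_force'].round(2),s['torque'].round(2),round(s['gripper_width'],4))
robot.move_pose([x,y,.29],[180,0,128.9])
print(robot.line_to([x,y,.221],vel=.08,guard=6)); st('down')
robot.set_gripper(0.0); st('closed')
snap('wrist','w3')
E
```

```text
False
down 6.4 [0.5871 0.3036 0.2217] [179.9   0.  128.9] [-0.5  -0.24 -0.03] [-0.01 -0.07 -0.02] 0.0852
closed 7.03 [0.5868 0.3035 0.2211] [180.    0.  128.9] [-0.72  0.36 -0.06] [ 0.03 -0.04  0.03] 0.0169
```

View pics/w3.png

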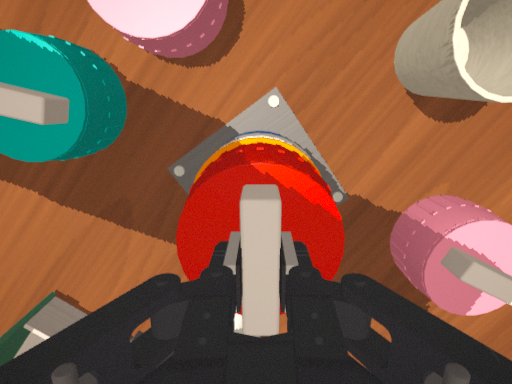

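The fingers hold the bar centrally at (260,250), with a width of 17 mm. Next: press down.

```bash
cat >> h.py <<'E'
def st(l):
    s=robot.observe(); print(l,round(s['time'],2),s['tool_pos'].round(4),s['tcp_rot'].round(1),s['ft_force'].round(2),s['torque'].round(2),round(s['gripper_width'],4))
E
python3 - <<'E'
from h import *
x,y=.5868,.3035
print(robot.line_to([x,y,.212],vel=.03,guard=30)); robot.pause(.25); st('press')
E
```

```text
False
press 7.78 [0.587  0.3036 0.2136] [179.9   0.  128.9] [-3.58 -2.17  9.35] [-0.3   0.8   0.02] 0.0168
```

```bash
python3 - <<'E'
from h import *
x,y=.5868,.3035
print(robot.line_to([x,y,.2100],vel=.03,guard=25)); robot.pause(.3); st('press')
snap('scene','s1')
E
```

```text
False
press 8.32 [0.587  0.3036 0.2118] [179.9   0.  128.9] [-2.87 -1.86  9.9 ] [-0.33  0.86  0.01] 0.0168
```

```bash
python3 - <<'E'
from h import *
x,y=.5868,.3035
print(robot.line_to([x,y,.2082],vel=.03,guard=25)); robot.pause(.2); st('press')
for a in (15,30,45,60,72):
    q=robot.ik([x,y,.2082],[180,0,128.9+a]); robot.goto_joints(q); st(a)
print(q)
robot.pause(.2); st('end')
snap('wrist','w4')
E
```

```text
False
press 8.82 [0.587  0.3036 0.2101] [179.9   0.  128.9] [-2.89 -1.29 11.82] [-0.33  1.04  0.01] 0.0166
15 9.18 [0.5879 0.3038 0.2106] [179.8   0.2 144. ] [ 0.28 -0.19 11.54] [-0.1  -0.04  0.26] 0.0168
30 9.54 [0.5878 0.3038 0.2106] [179.9   0.2 159. ] [-0.56 -0.57 11.66] [0.   0.15 0.27] 0.0169
45 9.9 [0.5876 0.3038 0.2105] [179.9   0.2 174. ] [-0.56 -0.44 12.2 ] [-0.02  0.28  0.25] 0.0167
60 10.26 [0.5876 0.3039 0.2105] [ 180.     0.2 -171. ] [-1.02 -0.83 11.13] [0.04 0.37 0.24] 0.0169
72 10.57 [0.5875 0.3038 0.2104] [-180.     0.2 -159. ] [-1.7  -0.61 11.15] [-0.13  0.46  0.28] 0.0168
[16.03528549 16.72446867  7.68655908 80.96209042  0.         -4.86471451]
end 10.78 [0.5875 0.3038 0.2104] [-180.     0.2 -159.1] [-1.72 -0.57 10.57] [-0.12  0.5   0.29] 0.0165
```

View pics/w4.png

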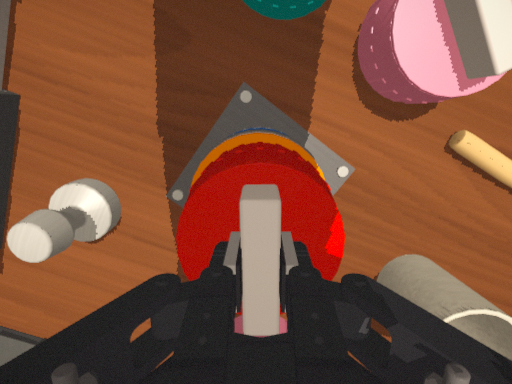

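The bar still lies in line with the fingers, so the cap turned with the tool. Next I'll lift, guarded at first.

```bash
python3 - <<'E'
from h import *
x,y=.5868,.3035
print(robot.line_to([x,y,.2185],vel=.04)); robot.pause(.2); st('up')
print(robot.line_to([x,y,.25],vel=.06,guard=12)); st('up2')
print(robot.line_to([x,y,.315],vel=.12,guard=12)); st('up3')
snap('wrist','w5');snap('top','t1');snap('scene','s2')
E
```

```text
False
up 11.43 [0.5875 0.3036 0.2199] [-180.     0.2 -159.1] [-0.03 -0.98  7.92] [ 0.01  0.02 -0.01] 0.0169
False
up2 12.11 [0.5868 0.3035 0.2498] [ 180.    -0.  -159.1] [-0.57 -0.26 -0.42] [ 0.03  0.02 -0.02] 0.0169
False
up3 12.8 [0.5867 0.3035 0.3141] [ 1.800e+02 -1.000e-01 -1.591e+02] [ 0.05 -0.33 -1.88] [-0.02  0.05 -0.04] 0.0166
```

View pics/s2.png

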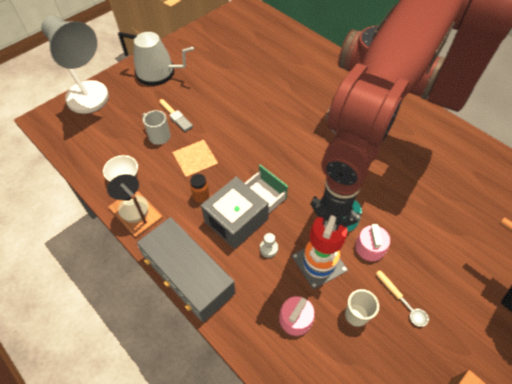

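```bash
python3 - <<'E'
from h import *
x,y=.5996,-.305
print(robot.line_to([x,y,.315],vel=.25,rotation=[180,0,201])); st('over')
print(robot.line_to([x,y,.162],vel=.12,guard=8)); robot.pause(.15);st('low')
snap('scene','s3')
print(robot.line_to([x,y,.140],vel=.02,guard=3)); st('touch')
E
```

```text
False
over 15.53 [ 0.5998 -0.3042  0.3152] [-180.     0.  -158.9] [ 0.03  0.52 -1.41] [ 0.04 -0.   -0.03] 0.0166
False
low 17.11 [ 0.5999 -0.3052  0.1627] [-179.9    0.  -159. ] [ 0.64  0.41 -1.67] [ 0.03  0.04 -0.02] 0.0168
True
touch 17.88 [ 0.5996 -0.3051  0.1479] [-180.   -0. -159.] [-0.17 -0.57  4.26] [ 0.1   0.1  -0.03] 0.0172
```

```bash
python3 - <<'E'
from h import *
im,c=load('s3')
cv2.imwrite('pics/s3c.png',cv2.resize(im[90:230,120:300],None,fx=4,fy=4,interpolation=cv2.INTER_CUBIC))
E
```

```text
(no output)
```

View pics/s3c.png

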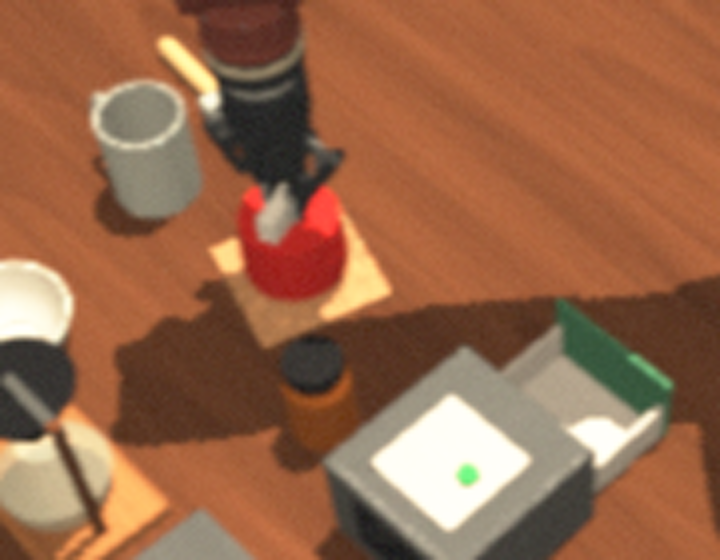

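Contact at z=0.148 matches the prediction: the cap is seated on the mat. I'll release it and look.

```bash
python3 - <<'E'
from h import *
x,y=.5996,-.305
robot.set_gripper(.085); robot.pause(.1)
robot.line_to([x,y,.24],vel=.12); 
yaw=robot.observe()['tcp_rot'][2]; a=np.radians(yaw)
robot.move_pose([x+.03*np.cos(a),y+.03*np.sin(a),.36],[180,0,yaw]); robot.pause(.1); snap('wrist','w6'); st('hov')
E
```

```text
hov 20.28 [ 0.5714 -0.3154  0.3579] [ 1.798e+02 -1.000e-01 -1.590e+02] [0.17 1.26 0.07] [0.04 0.04 0.  ] 0.085
```

View pics/w6.png

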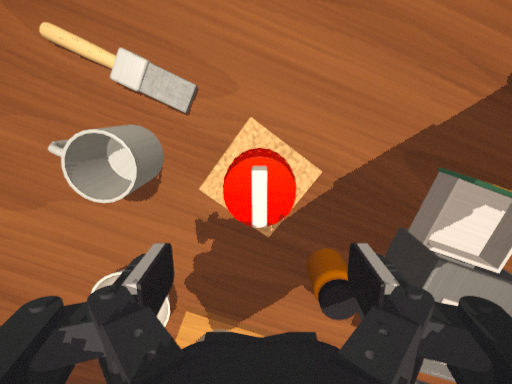

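The cap stands upright on the mat: its bar is at (260,195) and mat is visible all round it. Next I'll take a close view of the drawer, then of the open tub.

```bash
python3 - <<'E'
from h import *
def hover(xy,z,yaw,f):
    a=np.radians(yaw); d=.2893*(z+.071-.09)-.070
    robot.move_pose([xy[0]+d*np.cos(a),xy[1]+d*np.sin(a),z],[180,0,yaw]); robot.pause(.12)
    snap('wrist',f); st(f)
hover((.53,0),.35,181,'w7')
hover((.5868,.3035),.33,181,'w8')
E
```

```text
w7 21.68 [ 0.5046 -0.0013  0.3498] [ 180.    -0.  -179.1] [-0.5   0.38  0.21] [-0.02  0.   -0.01] 0.0851
w8 23.02 [0.5673 0.3018 0.3305] [ 180.     0.  -179.1] [ 0.33 -0.03 -0.43] [-0.03  0.02  0.03] 0.0846
```

View pics/w7.png

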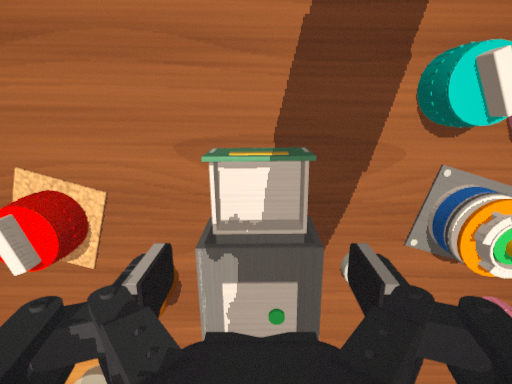

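View pics/w8.png

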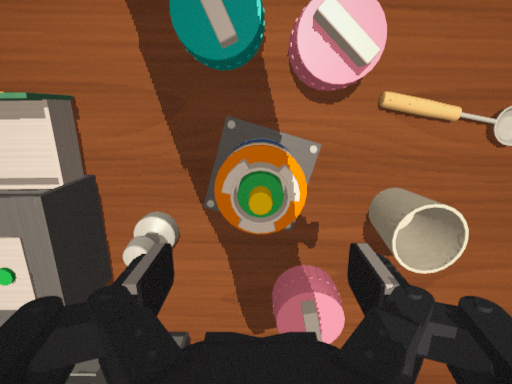

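```bash
python3 - <<'E'
from h import *
im,c=load('w8')
hsv=cv2.cvtColor(im,cv2.COLOR_BGR2HSV); H,S,V=[hsv[...,i].astype(int) for i in range(3)]
print(hsv[202,261],hsv[172,235],hsv[183,255])
k=np.zeros(H.shape,np.uint8); k[170:230,235:290]=((H>18)&(H<34)&(S>150)&(V>90))[170:230,235:290]
ct=max(cv2.findContours(k,0,1)[0],key=cv2.contourArea); (u,v),r=cv2.minEnclosingCircle(ct);print(u,v,r,cv2.contourArea(ct),cv2.boundingRect(ct))
print('knob top',plane(c,(u,v),.124))
g=np.zeros(H.shape,np.uint8); g[160:230,225:300]=((H>50)&(H<90)&(S>120))[160:230,225:300]
ct=max(cv2.findContours(g,0,1)[0],key=cv2.contourArea);print(cv2.boundingRect(ct),cv2.minEnclosingCircle(cv2.convexHull(ct)))
print('cyl top',plane(c,cv2.minEnclosingCircle(cv2.convexHull(ct))[0],.098))
im7,c7=load('w7')
cv2.imwrite('pics/c7.png',np.hstack([cv2.resize(im7[130:260,190:330],None,fx=3,fy=3,interpolation=cv2.INTER_CUBIC),cv2.resize(im[130:250,200:325],(406,390),interpolation=cv2.INTER_CUBIC)]))
E
```

```text
[ 24 255 188] [ 15  47 173] [ 66 180 129]
260.0159912109375 200.1439971923828 14.180550575256348 510.5 (249, 186, 24, 29)
knob top [[0.58375238 0.30229981 0.124     ]]
(238, 171, 46, 46) ((260.0531921386719, 193.1702117919922), 23.58087730407715)
cyl top [[0.58411138 0.30230384 0.098     ]]
```

View pics/c7.png

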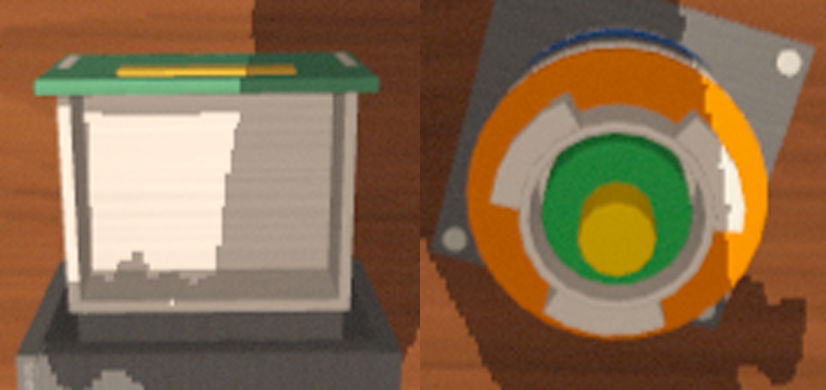

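```bash
python3 - <<'E'
from h import *
im,c=load('w8'); print('knob',plane(c,(260.65,203.8),.124))
im,c=load('w7'); m=lambda a:(np.array(a,float)+.5)/3-.5+[190,130]
print('floor back',plane(c,m([(85,270),(330,268)]),.009))
print('floor front',plane(c,m([(87,112),(332,100)]),.009))
print('front inner/outer top',plane(c,m([(35,93),(379,90),(62,54),(352,54)]),.082))
print('unit front',plane(c,m([(18,352),(400,352)]),.105))
E
```

```text
knob [[0.58749287 0.30297783 0.124     ]]
floor back [[ 0.59380138 -0.06187095  0.009     ]
 [ 0.5907511   0.0586723   0.009     ]]
floor front [[ 0.51485552 -0.05911435  0.009     ]
 [ 0.50730045  0.0551761   0.009     ]]
front inner/outer top [[ 0.49359715 -0.06866353  0.082     ]
 [ 0.49027598  0.06283728  0.082     ]
 [ 0.47855766 -0.05788466  0.082     ]
 [ 0.47675605  0.05170144  0.082     ]]
unit front [[ 0.59111652 -0.07462748  0.105     ]
 [ 0.58864788  0.07358662  0.105     ]]
```

```bash
python3 - <<'E'
from h import *
x,y=.587,.3032
robot.move_pose([x,y,.25],[180,0,181])
print(robot.line_to([x,y,.1775],vel=.09,guard=5)); robot.pause(.1); st('down')
robot.set_gripper(0.0); robot.pause(.1); st('closed')
snap('wrist','w9')
E
```

```text
False
down 24.51 [0.5874 0.3033 0.1784] [ 1.80e+02  1.00e-01 -1.79e+02] [-0.27 -0.13  0.36] [-0.04  0.02 -0.03] 0.0853
closed 25.21 [0.5871 0.3032 0.1777] [-180.    0. -179.] [-0.07 -0.15  2.  ] [-0.07  0.08 -0.02] 0.0224
```

View pics/w9.png

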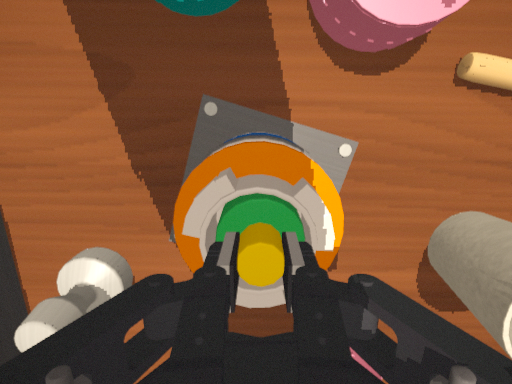

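The yellow knob (260,255) is centred between the pads, with a width of 22 mm. I'll lift it and carry it to the drawer.

```bash
python3 - <<'E'
from h import *
print(robot.line_to([.587,.3032,.275],vel=.1,guard=8)); robot.pause(.15); st('up')
snap('wrist','w10')
print(robot.line_to([.535,-.003,.275],vel=.2)); st('over')
print(robot.line_to([.535,-.003,.150],vel=.1,guard=6)); robot.pause(.15); st('low')
snap('scene','s4'); snap('wrist','w11')
im=cv2.hconcat([load('w10')[0],cv2.resize(load('s4')[0][120:260,170:350],(494,384),interpolation=cv2.INTER_CUBIC)])
cv2.imwrite('pics/d1.png',cv2.resize(im,None,fx=.79,fy=.79))
E
```

```text
False
up 26.53 [0.5867 0.3031 0.2741] [-1.80e+02 -1.00e-01 -1.79e+02] [-0.04 -0.28 -0.84] [-0.    0.01 -0.  ] 0.0216
False
over 28.28 [ 0.5351 -0.0023  0.275 ] [ 180.   -0. -179.] [-0.29  0.71 -1.73] [ 0.03 -0.02 -0.  ] 0.0219
False
low 29.83 [ 0.5353 -0.0031  0.1506] [-1.80e+02  1.00e-01 -1.79e+02] [ 0.23 -0.6  -1.61] [ 0.04  0.02 -0.03] 0.0219
```

View pics/d1.png

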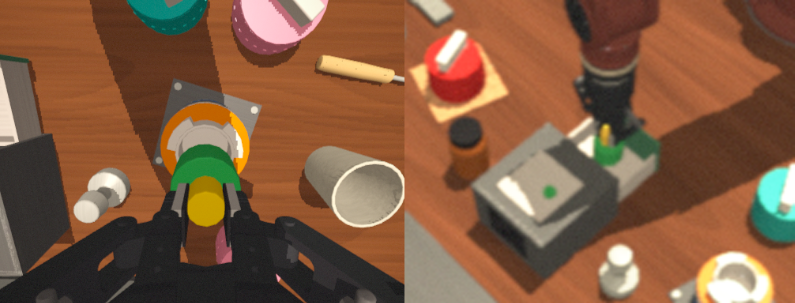

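The cartridge is held upright and now hangs inside the drawer opening. I'll lower it to contact.

```bash
python3 - <<'E'
from h import *
x,y=.535,-.003
print(robot.line_to([x,y,.120],vel=.03,guard=2.5)); robot.pause(.1); st('touch')
snap('wrist','w12')
E
```

```text
True
touch 30.78 [ 0.5351 -0.0031  0.1265] [-180.   -0. -179.] [ 0.6  -0.05  4.71] [ 0.04 -0.04  0.  ] 0.0219
```

View pics/w12.png

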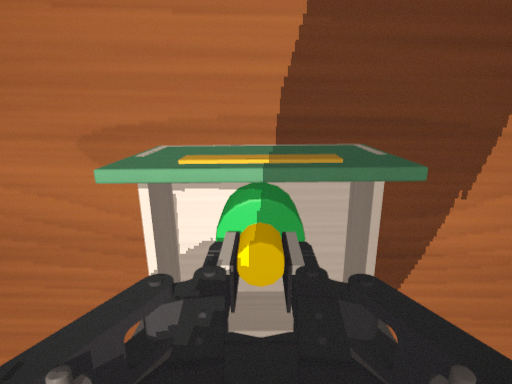

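```bash
python3 - <<'E'
from h import *
x,y=.535,-.003
robot.set_gripper(.06); robot.pause(.1)
robot.line_to([x,y,.21],vel=.1)
robot.set_gripper(0.0)
robot.move_pose([.46,-.005,.24],[180,0,181]); robot.pause(.1); st('hov')
snap('wrist','w13')
print([robot.ik([xx,-.004,.123],[180,0,181]) is not None for xx in (.42,.44,.6)])
E
```

```text
hov 33.5 [ 0.4605 -0.0051  0.2398] [-180.    0. -179.] [-0.18  0.29 -0.31] [-0.01  0.    0.02] 0.0004
[True, True, True]
```

View pics/w13.png

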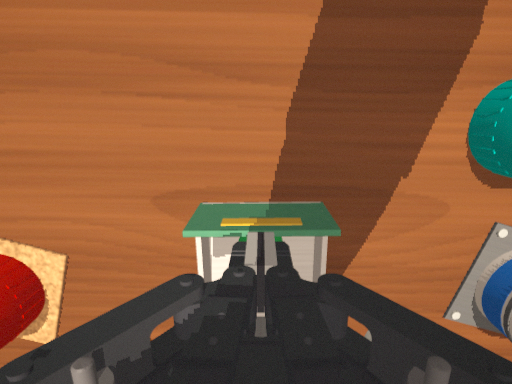

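```bash
python3 - <<'E'
from h import *
robot.move_pose([.43,-.004,.22],[180,0,181]); 
im,c=snap('scene','s5')
cv2.imwrite('pics/s5c.png',cv2.resize(im[130:260,180:320],None,fx=4,fy=4,interpolation=cv2.INTER_CUBIC))
robot.line_to([.43,-.004,.123],vel=.12); robot.pause(.1); st('ready')
snap('wrist','w14')
E
```

```text
ready 34.92 [ 0.4306 -0.0042  0.1239] [-1.80e+02  1.00e-01 -1.79e+02] [ 0.07 -0.16 -0.53] [0.03 0.05 0.05] 0.0001
```

View pics/s5c.png

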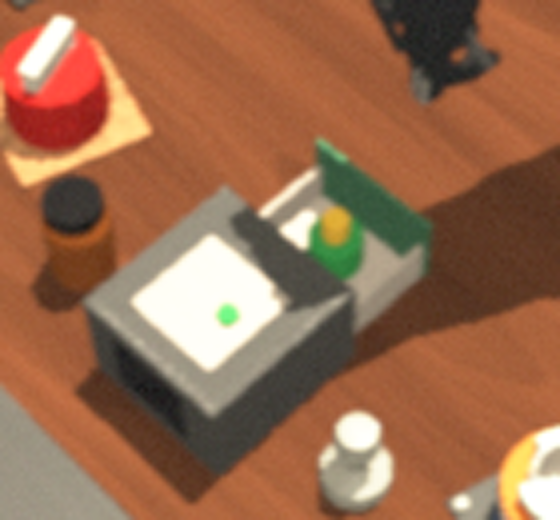

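View pics/w14.png

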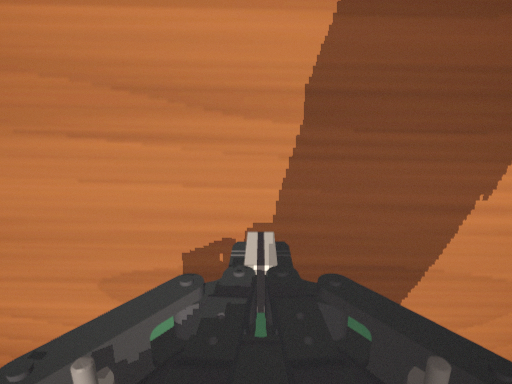

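The cartridge stands upright in the drawer. I'll push it shut slowly.

```bash
python3 - <<'E'
from h import *
print(robot.line_to([.55,-.002,.123],vel=.05,guard=15)); st('mid')
print(robot.line_to([.60,-.001,.123],vel=.03,guard=12)); robot.pause(.3); st('end')
snap('scene','s6'); im=load('s6')[0]
cv2.imwrite('pics/s6c.png',cv2.resize(im[130:260,180:320],None,fx=4,fy=4,interpolation=cv2.INTER_CUBIC))
E
```

```text
False
mid 37.52 [ 0.55   -0.0021  0.1231] [-180.    0. -179.] [-1.72  0.09 -1.19] [0.01 0.34 0.06] 0.0001
True
end 38.78 [ 0.5753 -0.0013  0.122 ] [ 180.    -0.2 -179. ] [ 0.34 -0.04 -0.6 ] [ 0.02 -0.01 -0.01] -0.0001
```

View pics/s6c.png

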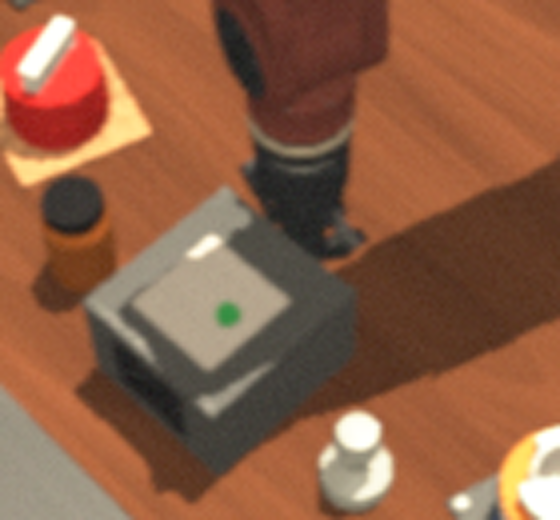

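```bash
python3 - <<'E'
from h import *
print(robot.line_to([.61,-.001,.123],vel=.03,guard=15)); st('again')
robot.line_to([.45,-.004,.123],vel=.12); robot.line_to([.45,-.004,.33],vel=.15)
robot.pause(.1); snap('wrist','w15'); snap('top','t2'); st('away')
E
```

```text
True
again 39.21 [ 0.5762 -0.0009  0.1209] [ 179.9   -0.5 -179. ] [-0.46  0.95  0.68] [-0.01  0.04 -0.  ] 0.0002
away 42.14 [ 0.4498 -0.0039  0.3295] [ 179.9   -0.6 -179. ] [ 0.33  0.67 -0.2 ] [-0.01 -0.01 -0.03] 0.0001
```

View pics/w15.png

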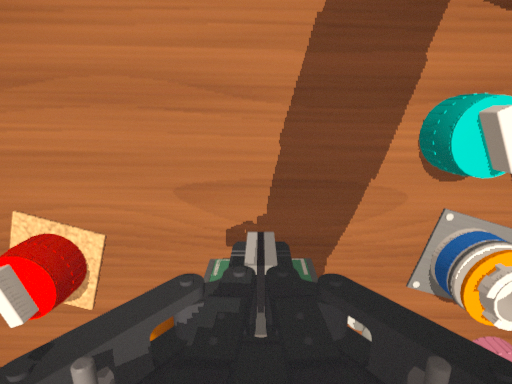

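View pics/t2.png

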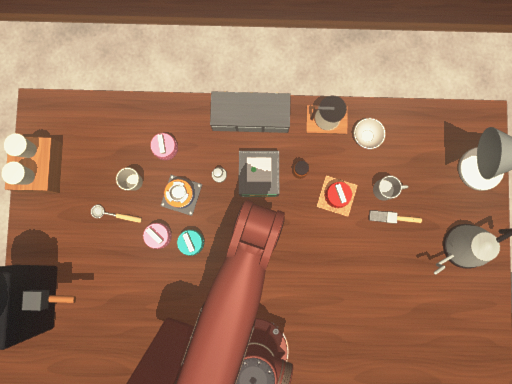

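```bash
python3 - <<'E'
from h import *
robot.move_pose([.52,.0,.36],[180,0,181]); robot.pause(.1); im,c=snap('wrist','w16'); st('v')
cv2.imwrite('pics/c16.png',cv2.resize(im[150:300,170:350],None,fx=4,fy=4,interpolation=cv2.INTER_CUBIC))
E
```

```text
v 42.7 [5.193e-01 1.000e-04 3.596e-01] [ 1.80e+02 -1.00e-01 -1.79e+02] [-0.04 -0.18 -0.15] [-0.01  0.05 -0.05] 0.0001
```

View pics/c16.png

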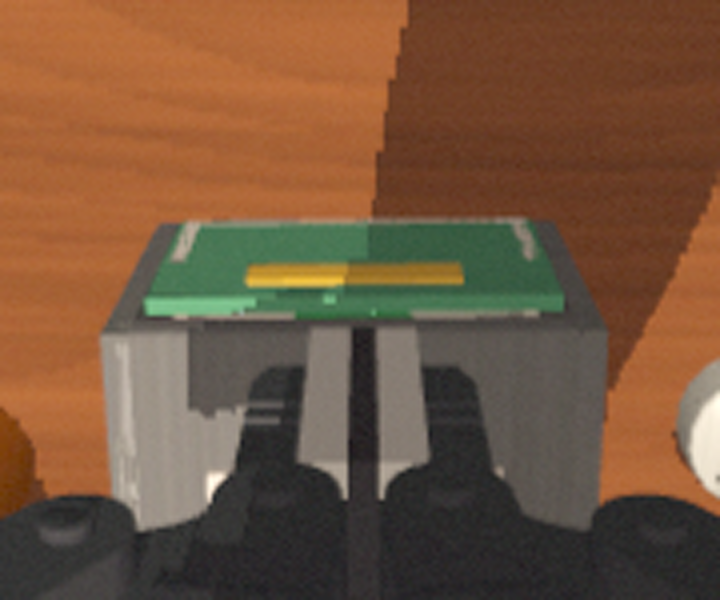

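```bash
python3 - <<'E'
from h import *
im,c=load('w16'); m=lambda a:(np.array(a,float)+.5)/4-.5+[170,150]
print(plane(c,m([(146,299),(563,296)]),.082)); print(plane(c,m([(105,333),(605,328)]),.105)); 
print(plane(c,m([(166,224),(548,222)]),.004), plane(c,m([(190,224),(525,220)]),.004))
E
```

```text
[[ 0.59047172 -0.06604054  0.082     ]
 [ 0.58716149  0.06474667  0.082     ]]
[[ 0.59216695 -0.07417838  0.105     ]
 [ 0.58797068  0.07349347  0.105     ]]
[[ 0.59154305 -0.07220958  0.004     ]
 [ 0.58821913  0.07175923  0.004     ]] [[ 0.59138398 -0.06316058  0.004     ]
 [ 0.58757979  0.06304939  0.004     ]]
```

The drawer front lies within about 1 mm of the housing's front plane, so it is shut. In the top view every bystander is at its original pixel. Handing in.

```bash
python3 - <<'E'
from h import *
robot.job_done(); st('done')
E
```

```text
the job is handed in; nothing more can be done
the job is handed in; nothing more can be done
```

I did the whole task and handed the job in at about 43 s on the robot's clock; no verdict was reported.

- **Cap:** I pressed the red cap down about 11 mm by TCP travel (the measured force suggests rather less), with up to about 12 N on the tool. I turned it 72° counterclockwise while it was down, lifted it off and set it upright on the mat. The wrist view after release shows it standing near the middle.
- **Cartridge:** I gripped it by the yellow knob and lowered it until it touched the drawer floor, at the predicted height. After release, the scene view showed it standing upright in the drawer.
- **Drawer:** I pushed it shut until the force guard stopped the arm, then pushed a second time. That stopped 0.9 mm deeper. The closing picture puts its front within about 1–2 mm of the housing front (the limit is 6 mm).
- **Other checks:** The arm was left well clear of everything. The last top view shows the bystanders where they started.

Not checked:
- The cartridge cannot be seen once the drawer is shut, so I could not confirm it stayed upright during the slow push.
- The force read close to zero just after the guard stops, so the closing picture, not the force, is the evidence that the drawer is shut.

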